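# Pop open the push-to-open spice cabinet

## Robot

A 6-joint arm with a two-finger parallel gripper is mounted at the origin on a cart in front of the work surface, level with it; the furniture and walls round the work are solid. World frame = base frame: x ahead of the robot, y to its left, z up, the work surface at z = 0. Lengths are in m, angles in rad, forces in N, time in s.
With the tool pointing down it reaches from about 0.375 to 0.975 m from the base axis. Payload 3.8 kg.
Tool frame: the origin (TCP) lies midway between the tips of the shut fingers; the grasp point (between the pads) lies 19 mm behind it; z points along the fingers, y is the line along which they close (so a half turn about z gives the same grasp; the last joint's range is limited). The gripper opens to 85 mm and grips with 20 to 120 N. Pads are 22 mm wide; open, the fingers measure 114 mm over their backs; the gripper's body (76 mm by 85 mm) begins 54 mm behind the grasp point. The pads swing forward as they close: fully open they stand 13 mm farther back than shut.
Start: joints at [-1.244, 0.264, 1.604, -0, 1.274, -0.037], TCP at [0.24, -0.631, 0.207] pointing down, gripper open.
Joint ranges: [-2.63, 2.63], [-0.94, 2.18], [0.31, 2.57], [-1.31, 4.45], [0, 2.66], [-2.55, 2.55]. Speed limits (rad/s): [2.57, 2.57, 3.14, 3.14, 3.14, 3.14].

## Interface

Orientations are given as a rotation vector (axis times angle).
In Python, from workcell import sensors, viewer, job gives the robot as it stands.
- The arm moves only by the shell command python3 -m inch 'ROWS' [FORCE]. ROWS is JSON, one flat list of numbers, 7 for each row, row after row: the shift along the tool's x, y, z in mm, then the turn, a rotation vector about the tool's x, y, z in degrees, then the finger opening in mm, from 0 to 85.4. A call has exactly 8 rows; each row shifts and turns the commanded pose from where the row before left it, along the tool's axes as they then stand; what a row does not reach is not made up. A row lasts 1/10 s, in which the tool goes at most 50 mm and 8.59 degrees, less where a joint would pass 70% of its speed; a pose out of reach is approached as far as the arm can. A call is refused whole if a number of a shift passes 50 or a number of a turn 8.59, either way. A call with a gripper value outside its range is refused whole. The fingers move at their own pace and stop on an object; FORCE is the grip in N (left out, the last holds). Time passes only in rows, so rows that do not move let the fingers close, or fill a call up. It gives the time, the measured TCP pose, the force, the opening and the grip force at its end, in the units of the state.
- sensors.read_state(): the state, without advancing time (a new reading comes with each control period).
- viewer.read_camera(name): name is "scene" or "top" or "wrist"; returns the picture (384x512x3 uint8, red, green, blue); there is no depth.
- viewer.camera_params(name): a dict with "K" (3x3 intrinsics, pixels), "k1" (the pictures are not rectified: a ray, as slopes to the right and down, at radius r is drawn at 1 + k1 r^2 times it, then the intrinsics apply), "world_to_cam" (4x4, takes a point from world to camera coordinates). Camera axes: x right, y down, z forward; pixel columns grow to the right and rows downward; lengths in m; the calibration is good to about 2 mm. A picture is of the moment at which its call begins: read the wrist's pose just before it. camera_params takes no time and is no camera call; for the wrist camera it gives the pose at the moment of the call.
- job.finish_job(): hands the job in; it is judged then, once.
The state is a dict: "time": time; "q": joint angles; "joint_vel": joint speeds; "joint_torque": joint torques, N m; "tool_pos": TCP position; "tcp_rot": TCP orientation; "wrist_force": force on the tool from outside, world axes, zero at the start; "torque": the same for the moment, N m; "width": opening from 0.0 (shut) to 1.0 (fully open); "grip_force": force on a finger pad.
Only numpy, scipy, OpenCV 4.12 (cv2) and the standard library are available. Lean on these libraries where they do the work, as an engineer would, in place of code of your own. Each camera call takes 0.05 s, during which the arm holds its last target. There are 200 camera calls.

## Task

Open the wider of the two handle-less doors of the small steel push-to-open cabinet: press it in at its free edge with the fingertips until the catch lets go, take the fingers away so that the spring pops it ajar, then push the door wide open from behind with the outside of the fingers, to about a right angle with the cabinet front or beyond. Do not grip the door, keep the narrow door shut, and leave the shaker, the spice jar and the bowl standing where they are.

Things in the scene. Friction and masses are not known exactly. Their poses are not given: they have to be found in the camera images.
- cabinet: small fixed steel cabinet, 190 deep (x) x 290 wide (y) x 240 high, two white doors side by side on its front (-x) face: the wide one on the left (+y) as one faces it, the narrow one on the right. Origin: centre of the underside, on the worktop; x points to its back, y to its left. Front of the steel body at x = -95 mm, flat top at z = 240. A cup and a jar inside are fixed.
- wide_door (a joint): wide door's angle: 0 shut and caught, negative pressed in (stop at -0.036), positive open (1.57 right angle, stop 1.9). Pressing to -0.03 (4 mm at the mark, 3 to 5 N there) frees the catch; let go, a spring rod throws it to about 0.45 (gap about 75 mm at the free edge), where it stays. Then it swings freely (under 1 N at the edge), stays where left, does not latch again.
- wide_door_press (a point): middle of the round press mark (a thin ring, 26 mm across) on the outer face of the wide door, 45 mm below the top of the door and 35 mm from its free edge; its axes are those of the door (x into the cabinet when shut); it moves with the door
- wide_door_hinge (a point): on the wide door's upright hinge axis, left end of its inner face, half-way up (z = 126 mm). Door: 170 wide from here towards cabinet -y when shut, 14 thick outward from here, z = 12 to 240, top flush with the cabinet's. Shut, its inner face is 7 mm in front of the steel body. Latch parts behind it lie below z = 75 mm; above that it is clear behind the door.
- wide_door_edge (a point): top of the free edge of the wide door, in the middle of its thickness (z = 240 mm); moves with the door
- narrow_door (a joint): angle of the narrow door (115 wide, same make, hinged at the right end, same kind of catch): 0 = shut; is to stay shut
- wide_door_front: outer half of the wide door panel (white, 7 mm thick); origin at the foot of the hinge axis, at worktop height
- wide_door_back: inner half of the wide door panel (grey, 7 mm thick); same origin. Squeezing front and back between the fingers counts as gripping
- shaker_mid (a point): centre of a loose salt shaker, 44 across x 90 high, standing beside the cabinet (left or right), bystander
- spice_jar_mid (a point): centre of a loose spice jar, 44 across x 105 high, standing beside the cabinet on the other side, bystander
- bowl_mid (a point): centre of a loose small sauce bowl, 76 across x 30 high, on the worktop in front of the narrow door, bystander

How it is judged:
By the outcome, as a careful person would: the job done as asked, in the order asked, and still so for the second after the job is handed in, with the robot touching nothing.
It also fails if it takes over 54 s, if anything falls off the work surface, if the arm or the gripper's body presses on something with over 40 N, if the wrist force passes 120 N, or if a joint passes its speed limit or range.

## Working session

There is one attempt and no reset: what is moved stays moved. The work goes in short steps, Python scripts to look and compute and a shell command to move; the robot and the scene stay as the last step left them, time stands still between calls to the robot, and variables do not carry over. Pictures are saved under pics/ and viewed, at most 10 in all, crops included, and the job is handed in when it is done.

```bash
mkdir -p pics; ls
cat > h.py <<'E'
import numpy as np,cv2
from workcell import sensors,viewer,job
def snap(n,f):
    P=viewer.camera_params(n); im=viewer.read_camera(n); cv2.imwrite('pics/'+f,im[:,:,::-1]); return im,P
def D(P): return np.array([P['k1'],0,0,0,0.])
def ray(P,u,v):
    K=np.array(P['K'],float);T=np.array(P['world_to_cam'])
    p=cv2.undistortPoints(np.array([[[u,v]]],float),K,D(P))[0,0]
    R=T[:3,:3];return -R.T@T[:3,3],R.T@np.array([p[0],p[1],1])
def atz(P,u,v,z):
    o,d=ray(P,u,v);return o+d*(z-o[2])/d[2]
def proj(P,X):
    T=np.array(P['world_to_cam']);return cv2.projectPoints(np.array(X,float).reshape(-1,1,3),cv2.Rodrigues(T[:3,:3])[0],T[:3,3],np.array(P['K'],float),D(P))[0][:,0]
E
python3 - <<'E'
from h import *
for n in('scene','top'):
    im,P=snap(n,n+'0.png'); print(n,P)
a=cv2.imread('pics/scene0.png');b=cv2.imread('pics/top0.png')
for n,i in(('scene',a),('top',b)): cv2.imwrite(f'pics/{n}0b.png',cv2.resize(i,(800,600),interpolation=cv2.INTER_CUBIC))
print(sensors.read_state())
E
```

```text
pics
scene {'K': array([[373.65677722,   0.        , 255.10598615],
       [  0.        , 373.65677722, 196.6395416 ],
       [  0.        ,   0.        ,   1.        ]]), 'k1': -0.013471577715292853, 'world_to_cam': array([[ 0.45350057, -0.89111851, -0.01565347, -0.43805133],
       [-0.49041169, -0.23483377, -0.83925531,  0.40686223],
       [ 0.74419998,  0.38827941, -0.54351218,  0.53633772],
       [ 0.        ,  0.        ,  0.        ,  1.        ]])}
top {'K': array([[387.87354075,   0.        , 256.47055964],
       [  0.        , 387.87354075, 189.78979944],
       [  0.        ,   0.        ,   1.        ]]), 'k1': 0.02163813512983164, 'world_to_cam': array([[-0.00457693, -0.99982971, -0.01787716, -0.15579176],
       [-0.9868064 ,  0.00740917, -0.16173505,  0.61904133],
       [ 0.16183996,  0.01690105, -0.98667228,  0.91838151],
       [ 0.        ,  0.        ,  0.        ,  1.        ]])}
{'time': 0.1, 'q': array([-1.24389531e+00,  2.64670308e-01,  1.60526376e+00,  1.54133313e-05,
        1.27371498e+00, -3.68686144e-02]), 'joint_vel': array([ 0.00078118, -0.0014902 , -0.00271784,  0.00127018, -0.00027593,
        0.00039384]), 'joint_torque': array([ 3.46551478e-04, -5.16707003e+01, -3.68590736e+01, -1.20449149e-04,
        6.25062399e-03, -6.21787422e-06]), 'tool_pos': array([ 0.23995433, -0.63013151,  0.20577743]), 'tcp_rot': array([-3.08776845e+00, -5.67887206e-01,  4.43599726e-04]), 'wrist_force': array([-0.22091186,  0.08992371,  0.54606242]), 'torque': array([ 0.00540598, -0.03682572,  0.00236597]), 'grip_force': 0.0, 'width': 0.9995584137548107}
```

View pics/scene0b.png

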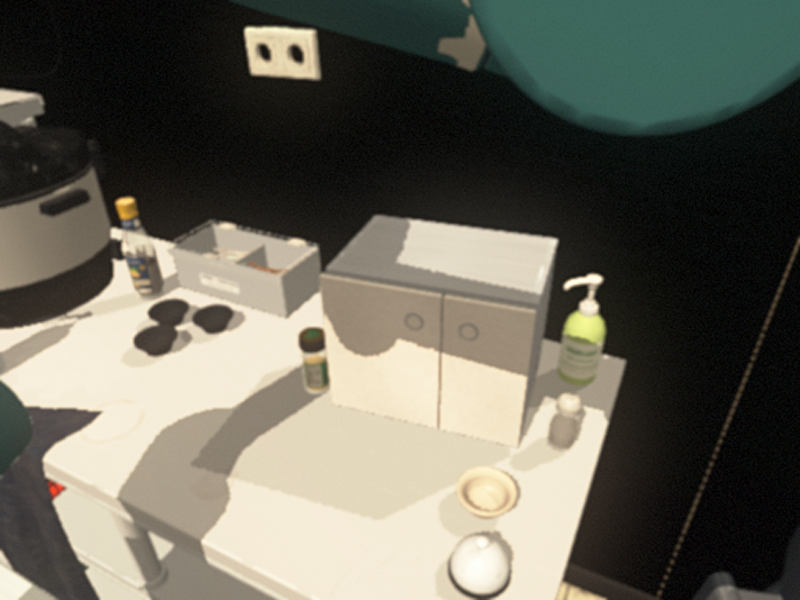

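View pics/top0b.png

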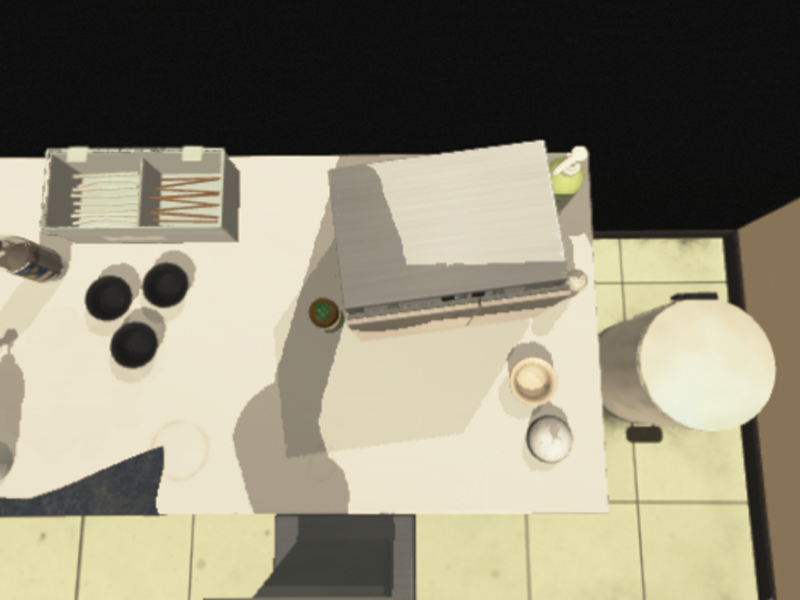

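The scene picture shows the spice jar (313,360) left of the cabinet, the shaker (565,420) on the right and the bowl (487,492) in front of the narrow door. The wide door's press mark is at (414,321), and the split between the doors runs along u≈441. I'll fit the cabinet's pose to its corners and then check the overlay.

```bash
cat > fit.py <<'E'
from h import *
from scipy.optimize import least_squares
S=.64
Ps=viewer.camera_params('scene');Pt=viewer.camera_params('top')
top=[((95,145,240),(330,170)),((95,-145,240),(545,142)),((-95,-145,240),(567,264)),((-95,145,240),(345,307))]
sc=[((95,145,240),(375,216)),((95,-145,240),(557,237)),((-116,-26,195),None),((-116,9,195),(414,321)),((-116,144,12),(333,405)),((-116,-144,12),(520,443)),((-116,-28,12),(440,430))]
sc=[s for s in sc if s[1]]
def W(p,X):
    c,s=np.cos(p[2]),np.sin(p[2]);X=np.array(X,float)/1000
    return np.c_[p[0]+c*X[:,0]-s*X[:,1],p[1]+s*X[:,0]+c*X[:,1],X[:,2]]
def res(p):
    r=[]
    for P,L in((Pt,top),(Ps,sc)):
        r.append(proj(P,W(p,[l[0] for l in L]))-np.array([l[1] for l in L])*S)
    return np.vstack(r).ravel()
E
python3 - <<'E'
from fit import *
f=least_squares(res,[.75,-.3,.1],loss='soft_l1');p=f.x
print(p,np.round(res(p).reshape(-1,2),1).tolist())
np.save('p.npy',p)
print('mark',W(p,[(-116,9,195)]),'hinge',W(p,[(-102,144,126)]),'edge',W(p,[(-109,-26,240)]))
for n,uv,z in(('jar top',(324,312),.105),('shaker',(577,281),.09),('bowl',(534,378),.03),('white thing',(550,438),.04)):
    print(n,atz(Pt,uv[0]*S,uv[1]*S,z))
for n,uv,z in(('jar',(313,335),.105),('shaker',(568,399),.09),('bowl',(487,485),.03)):
    print(n,atz(Ps,uv[0]*S,uv[1]*S,z))
L=[]
for z in(12,240):
    L+=[((-116,144,z),(-116,-26,z)),((-116,-28,z),(-116,-144,z))]
for y in(144,-26,-144):L.append(((-116,y,12),(-116,y,240)))
L+=[((-95,145,240),(-95,-145,240)),((95,145,240),(95,-145,240)),((95,145,240),(-95,145,240))]
out=[]
for n,P,c in(('scene',Ps,(195,125,180,170)),('top',Pt,(195,80,190,180))):
    im=cv2.imread(f'pics/{n}0.png');k=3
    x,y,w,h=c;cr=cv2.resize(im[y:y+h,x:x+w],None,fx=k/1.5,fy=k/1.5,interpolation=cv2.INTER_CUBIC);k=2
    cr2=cr.copy()
    for a,b in L:
        q=(proj(P,W(p,[a,b]))-[x,y])*k;cv2.line(cr2,tuple(q[0].astype(int).tolist()),tuple(q[1].astype(int).tolist()),(0,0,255),1)
    q=(proj(P,W(p,[(-116,9,195)]))-[x,y])[0]*k;cv2.circle(cr2,tuple(q.astype(int).tolist()),3,(0,255,0),-1)
    o=np.hstack([cr,cr2]);out.append(np.pad(o[:300],((0,300-min(300,o.shape[0])),(0,800-o.shape[1]),(0,0))))
cv2.imwrite('pics/ov.png',np.vstack(out))
E
```

```text
[ 0.68546165 -0.2230524   0.13953685] [[-1.8, -1.0], [-0.7, -3.3], [2.5, 7.7], [0.5, 1.3], [-0.1, -1.4], [0.5, 0.1], [1.0, 0.0], [-0.4, -0.7], [-0.5, 2.6], [-0.2, -0.8]]
mark [[ 0.56933735 -0.23027367  0.195     ]] hinge [[ 0.56442487 -0.09463862  0.126     ]] edge [[ 0.58113727 -0.2639599   0.24      ]]
jar top [ 0.58629139 -0.04532119  0.105     ]
shaker [ 0.63334424 -0.4288583   0.09      ]
bowl [ 0.48883886 -0.36978185  0.03      ]
white thing [ 0.39687162 -0.3884891   0.04      ]
jar [ 0.58583861 -0.04768666  0.105     ]
shaker [ 0.6286757  -0.43023676  0.09      ]
bowl [ 0.49228197 -0.36809075  0.03      ]
```

View pics/ov.png

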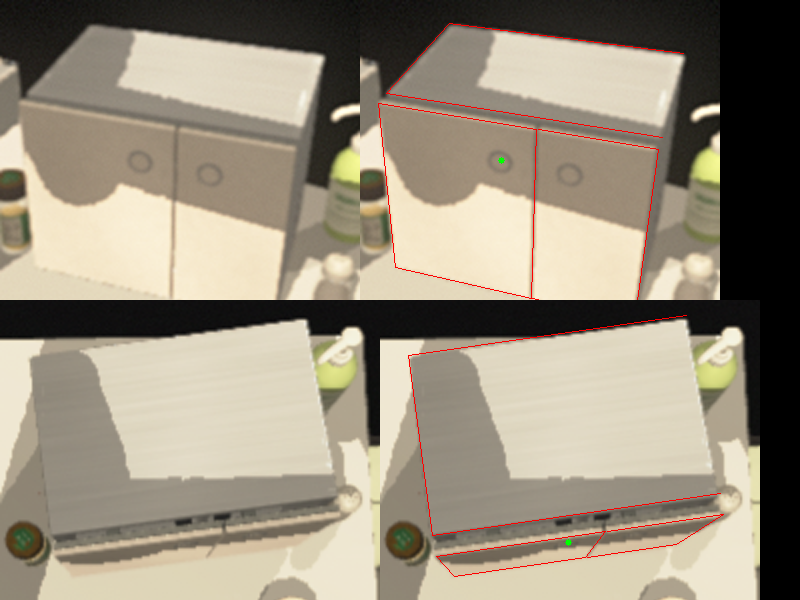

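The overlay fits well except for one front-right corner that I misread: it should be at (569,277), not (567,264). I'll refit with that corrected and plan the press.

```bash
sed -i 's/(567,264)/(569,277)/' fit.py
python3 - <<'E'
from fit import *
f=least_squares(res,[.75,-.3,.1],loss='soft_l1');p=f.x
print(p,np.round(res(p).reshape(-1,2),1).tolist())
np.save('p.npy',p)
print('mark',W(p,[(-116,9,195)]),'hinge',W(p,[(-102,144,126)]),'edge',W(p,[(-109,-26,240)]))
for a in(.45,1.0,1.57,1.7):
    c,s=np.cos(a),np.sin(a);t=[-102-170*s,144-170*c,240];print(a,W(p,[t]))
from scipy.spatial.transform import Rotation as R
s=sensors.read_state();print(R.from_rotvec(s['tcp_rot']).as_matrix().round(3))
E
```

```text
[ 0.68436988 -0.2233894   0.13570324] [[-1.5, -0.8], [-0.3, -2.6], [1.2, 0.3], [0.4, 1.6], [0.1, -1.3], [0.7, 0.5], [0.8, 0.3], [-0.6, -0.5], [-0.8, 3.1], [-0.4, -0.5]]
mark [[ 0.56821875 -0.23016545  0.195     ]] hinge [[ 0.56382627 -0.09451256  0.126     ]] edge [[ 0.57988944 -0.26389666  0.24      ]]
0.45 [[ 0.51127116 -0.25618494  0.24      ]]
1.0 [[ 0.43451766 -0.20487234  0.24      ]]
1.57 [[ 0.39540755 -0.11764549  0.24      ]]
1.7 [[ 0.39382987 -0.09561748  0.24      ]]
[[ 0.935  0.356 -0.001]
 [ 0.356 -0.935  0.002]
 [ 0.    -0.002 -1.   ]]
```

```bash
cat > plan.py <<'E'
from fit import *
from scipy.spatial.transform import Rotation as R
from scipy.linalg import expm,logm
p=np.load('p.npy');CZ=R.from_rotvec([0,0,p[2]]).as_matrix()
def Rt(yaw,tilt): # cabinet-relative: tool x along cab dir yaw(deg ccw), z down tilted fwd by tilt deg
    return CZ@(R.from_euler('z',yaw,degrees=True)*R.from_euler('x',180,degrees=True)*R.from_euler('y',tilt,degrees=True)).as_matrix()
def M(R_,t): T=np.eye(4);T[:3,:3]=R_;T[:3,3]=t;return T
def cur():
    s=sensors.read_state();return M(R.from_rotvec(s['tcp_rot']).as_matrix(),s['tool_pos'])
def cab(T): # TCP in cabinet mm
    return (CZ.T@(T[:3,3]-[p[0],p[1],0])*1000).round(1)
def steps(A,cabpos,yaw,tilt,n):
    B=M(Rt(yaw,tilt),W(p,[cabpos])[0]);X=np.linalg.inv(A)@B
    S=np.real(expm(logm(X)/n))
    print('row',(S[:3,3]*1000).round(1),np.degrees(R.from_matrix(S[:3,:3]).as_rotvec()).round(2))
    T=A
    for i in range(n):
        T=T@S
        if i in(n//4,n//2,3*n//4,n-1):print(i,cab(T),T[:3,3].round(3))
    return B
E
python3 - <<'E'
from plan import *
A=cur();print(cab(A))
B=steps(A,(-185,0,200),0,0,16)
steps(B,(-165,5,187),0,45,8)
E
```

```text
[-495.4 -342.9  205.8]
row [ 21.9 -19.    0.4] [-0.01  0.    0.82]
4 [-406.9 -228.2  204. ] [ 0.312 -0.505  0.204]
8 [-330.4 -141.2  202.6] [ 0.376 -0.408  0.203]
12 [-249.   -58.8  201.1] [ 0.446 -0.315  0.201]
15 [-185.    0.  200.] [ 0.501 -0.248  0.2  ]
row [ 1.9 -0.6  2.4] [0.   5.62 0.  ]
2 [-178.8    1.9  193.3] [ 0.507 -0.246  0.193]
4 [-173.6    3.1  190. ] [ 0.512 -0.244  0.19 ]
6 [-168.     4.4  187.7] [ 0.517 -0.242  0.188]
7 [-165.    5.  187.] [ 0.52  -0.241  0.187]
```

```bash
python3 -m inch '[22,-19,0,0,0,0.8,0, 22,-19,0,0,0,0.8,0, 22,-19,0,0,0,0.8,0, 22,-19,0,0,0,0.8,0, 22,-19,0,0,0,0.8,0, 22,-19,0,0,0,0.8,0, 22,-19,0,0,0,0.8,0, 22,-19,0,0,0,0.8,0]' 20 && python3 -m inch '[22,-19,0,0,0,0.8,0, 22,-19,0,0,0,0.8,0, 22,-19,0,0,0,0.8,0, 22,-19,0,0,0,0.8,0, 22,-19,0,0,0,0.8,0, 22,-19,0,0,0,0.8,0, 22,-19,0,0,0,0.8,0, 22,-19,0,0,0,0.8,0]'
python3 - <<'E'
from plan import *
A=cur();print(cab(A),sensors.read_state()['width'])
steps(A,(-150,9,187),0,45,8)
E
```

```text
time: 0.9
tool_pos: [0.3606, -0.4305, 0.2064]
tcp_rot: [-3.116, -0.394, 0.001]
wrist_force: [0.8, 0.4, -0.3]
width: -0.003
grip_force: 0.0
time: 1.7
tool_pos: [0.5023, -0.2463, 0.2065]
tcp_rot: [-3.133, -0.219, 0.001]
wrist_force: [0.2, 0.6, 0.7]
width: -0.003
grip_force: 0.0
[-183.5    1.9  206.5] -0.0027786577189173934
row [ 3.2 -0.9  3.8] [-0.02  5.63  0.03]
2 [-172.9    4.6  196.1] [ 0.512 -0.242  0.196]
4 [-164.3    6.4  191.1] [ 0.521 -0.239  0.191]
6 [-154.9    8.1  187.9] [ 0.53  -0.236  0.188]
7 [-150.    9.  187.] [ 0.535 -0.235  0.187]
```

```bash
python3 -m inch '[3.2,-0.9,3.8,0,5.63,0,0, 3.2,-0.9,3.8,0,5.63,0,0, 3.2,-0.9,3.8,0,5.63,0,0, 3.2,-0.9,3.8,0,5.63,0,0, 3.2,-0.9,3.8,0,5.63,0,0, 3.2,-0.9,3.8,0,5.63,0,0, 3.2,-0.9,3.8,0,5.63,0,0, 3.2,-0.9,3.8,0,5.63,0,0]'
python3 - <<'E'
from plan import *
A=cur();print(cab(A),(CZ.T@A[:3,:3]).round(3))
a,_=snap('scene','s1.png');b,_=snap('wrist','w1.png')
a=cv2.resize(a[110:310,170:400],(460,400));b=cv2.resize(b,(340,400*3//4*340//400))
c=np.zeros((400,800,3),np.uint8);c[:,:460]=a;c[:b.shape[0],460:]=b
cv2.imwrite('pics/v1.png',c[:,:,::-1])
E
```

```text
time: 2.5
tool_pos: [0.5339, -0.2358, 0.1876]
tcp_rot: [-2.845, -0.2, -1.186]
wrist_force: [1.1, 0.3, -0.9]
width: 0.001
grip_force: 0.0
[-150.7    8.   187.6] [[ 0.704  0.004  0.71 ]
 [ 0.004 -1.     0.002]
 [ 0.71   0.001 -0.704]]
```

View pics/v1.png

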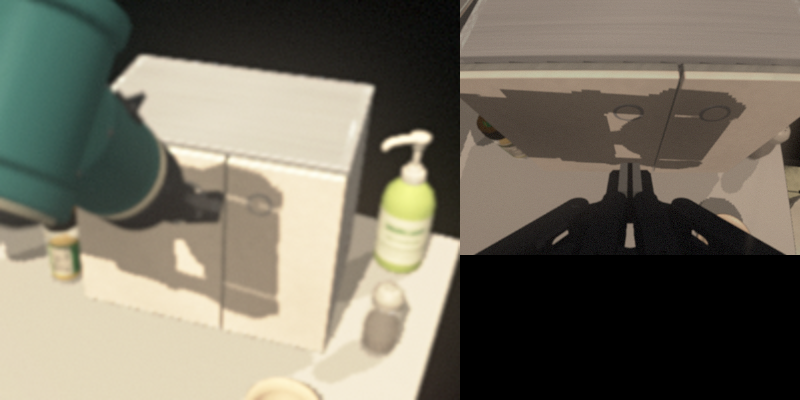

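The fingertips line up laterally with the ring: fingers at u≈629 and ring at (628,113) in the wrist inset. Now I'll approach slowly.

```bash
python3 -m inch '[1.8,0,1.8,0,0,0,0, 1.8,0,1.8,0,0,0,0, 1.8,0,1.8,0,0,0,0, 1.8,0,1.8,0,0,0,0, 1.8,0,1.8,0,0,0,0, 1.8,0,1.8,0,0,0,0, 1.8,0,1.8,0,0,0,0, 0,0,0,0,0,0,0]'; python3 -m inch '[0.7,0,0.7,0,0,0,0, 0.7,0,0.7,0,0,0,0, 0.7,0,0.7,0,0,0,0, 0.7,0,0.7,0,0,0,0, 0.7,0,0.7,0,0,0,0, 0,0,0,0,0,0,0, 0,0,0,0,0,0,0, 0,0,0,0,0,0,0]'; python3 -c "
from plan import *
print(cab(cur()))"
```

```text
time: 3.4
tool_pos: [0.5521, -0.2331, 0.1875]
tcp_rot: [-2.846, -0.201, -1.18]
wrist_force: [-0.3, 0.0, -0.3]
width: 0.002
grip_force: 0.0
time: 4.2
tool_pos: [0.5567, -0.2326, 0.1875]
tcp_rot: [-2.846, -0.2, -1.18]
wrist_force: [-0.5, 0.3, -1.1]
width: -0.0
grip_force: 0.0
[-127.8    8.2  187.5]
```

```bash
python3 -m inch '[0.7,0,0.7,0,0,0,0, 0.7,0,0.7,0,0,0,0, 0.7,0,0.7,0,0,0,0, 0.7,0,0.7,0,0,0,0, 0,0,0,0,0,0,0, 0,0,0,0,0,0,0, 0,0,0,0,0,0,0, 0,0,0,0,0,0,0]'; python3 -c "
from plan import *
print(cab(cur()))"
```

```text
time: 5.0
tool_pos: [0.5606, -0.232, 0.1875]
tcp_rot: [-2.846, -0.2, -1.18]
wrist_force: [-0.3, 0.0, -0.4]
width: 0.001
grip_force: 0.0
[-123.8    8.2  187.5]
```

```bash
python3 -m inch '[0.7,0,0.7,0,0,0,0, 0.7,0,0.7,0,0,0,0, 0,0,0,0,0,0,0, 0,0,0,0,0,0,0, 0,0,0,0,0,0,0, 0,0,0,0,0,0,0, 0,0,0,0,0,0,0, 0,0,0,0,0,0,0]'; python3 -m inch '[0.7,0,0.7,0,0,0,0, 0.7,0,0.7,0,0,0,0, 0,0,0,0,0,0,0, 0,0,0,0,0,0,0, 0,0,0,0,0,0,0, 0,0,0,0,0,0,0, 0,0,0,0,0,0,0, 0,0,0,0,0,0,0]'; python3 -c "
from plan import *
print(cab(cur()))"
```

```text
time: 5.8
tool_pos: [0.5626, -0.2317, 0.1875]
tcp_rot: [-2.846, -0.2, -1.18]
wrist_force: [-0.4, 0.5, -0.4]
width: 0.002
grip_force: 0.0
time: 6.6
tool_pos: [0.5645, -0.2315, 0.1875]
tcp_rot: [-2.846, -0.2, -1.18]
wrist_force: [-0.3, 0.4, 0.4]
width: -0.004
grip_force: 0.0
[-119.8    8.2  187.5]
```

```bash
for i in 1; do python3 -m inch '[0.7,0,0.7,0,0,0,0, 0.7,0,0.7,0,0,0,0, 0,0,0,0,0,0,0, 0,0,0,0,0,0,0, 0,0,0,0,0,0,0, 0,0,0,0,0,0,0, 0,0,0,0,0,0,0, 0,0,0,0,0,0,0]' | grep -E 'pos|force'; done;  python3 -m inch '[0.7,0,0.7,0,0,0,0, 0.7,0,0.7,0,0,0,0, 0,0,0,0,0,0,0, 0,0,0,0,0,0,0, 0,0,0,0,0,0,0, 0,0,0,0,0,0,0, 0,0,0,0,0,0,0, 0,0,0,0,0,0,0]' | grep -E 'pos|force'
```

```text
tool_pos: [0.5665, -0.2312, 0.1875]
wrist_force: [0.2, -0.3, -0.5]
grip_force: 0.0
tool_pos: [0.5685, -0.2309, 0.1875]
wrist_force: [0.7, -0.5, 0.1]
grip_force: 0.0
```

```bash
python3 -m inch '[0.7,0,0.7,0,0,0,0, 0.7,0,0.7,0,0,0,0, 0,0,0,0,0,0,0, 0,0,0,0,0,0,0, 0,0,0,0,0,0,0, 0,0,0,0,0,0,0, 0,0,0,0,0,0,0, 0,0,0,0,0,0,0]' | grep -E 'pos|force';  python3 -m inch '[0.7,0,0.7,0,0,0,0, 0.7,0,0.7,0,0,0,0, 0,0,0,0,0,0,0, 0,0,0,0,0,0,0, 0,0,0,0,0,0,0, 0,0,0,0,0,0,0, 0,0,0,0,0,0,0, 0,0,0,0,0,0,0]' | grep -E 'pos|force'
python3 - <<'E'
from plan import *
a,_=snap('scene','s2.png');b,_=snap('wrist','w2.png')
a=cv2.resize(a[150:270,240:360],(400,400),interpolation=cv2.INTER_CUBIC);b=cv2.resize(b[90:290,150:350],(400,400),interpolation=cv2.INTER_CUBIC)
cv2.imwrite('pics/v2.png',np.hstack([a,b])[:,:,::-1])
E
```

```text
tool_pos: [0.5704, -0.2307, 0.1875]
wrist_force: [-0.3, 0.5, -0.9]
grip_force: 0.0
tool_pos: [0.5724, -0.2304, 0.1875]
wrist_force: [0.3, 0.4, -1.1]
grip_force: 0.0
```

View pics/v2.png

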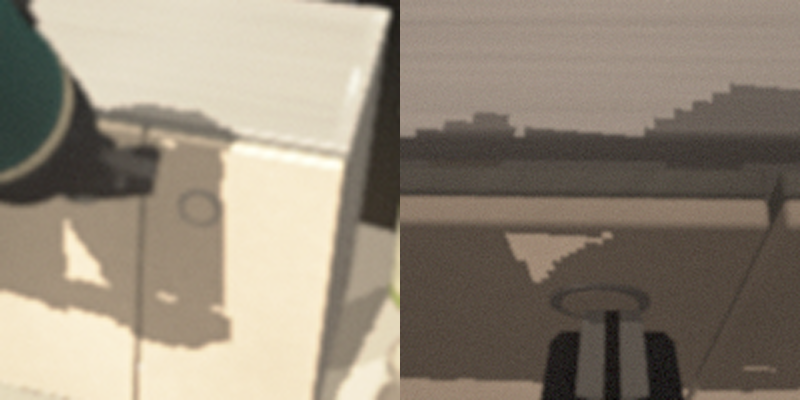

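Run:
```python
from plan import *
from scipy.optimize import least_squares
Pw=viewer.camera_params('wrist');A=cur()
Tw=np.array(Pw['world_to_cam'])
# w1 pose: same orientation, TCP shifted
Pw1=dict(Pw);T=Tw.copy();d=np.array([.5339,-.2358,.1876])-A[:3,3];T[:3,3]=Tw[:3,3]-Tw[:3,:3]@d;Pw1['world_to_cam']=T
obs=[(Ps,(265,205.5)),(Pw1,(253,170)),(Pw,(250,241))]
for o in(obs,obs[:2],obs[1:]):
    f=least_squares(lambda X:np.concatenate([proj(P,[X])[0]-uv for P,uv in o]),[.57,-.23,.195])
    print(f.x,(CZ.T@(f.x-[p[0],p[1],0])*1000).round(1),f.fun.round(1))
print('tcp',cab(A))
print('tip proj',proj(Pw,[A[:3,3]]),'body-frame cam',(A[:3,:3].T@(-Tw[:3,:3].T@Tw[:3,3]-A[:3,3])).round(3))
```

```text
[ 0.56718069 -0.22837536  0.20104943] [-116.8   10.9  201. ] [-0.3 -2.2 -1.2  1.8  1.3 -1.2]
[ 0.57328226 -0.22798636  0.19250205] [-110.7   10.5  192.5] [ 0.8 -0.3 -0.2  0.1]
[ 0.56415498 -0.22886018  0.20824783] [-119.8   10.8  208.2] [-1.3 -0.   1.2  0. ]
tcp [-111.9    8.2  187.5]
tip proj [[256.70705864 239.30484529]] body-frame cam [ 0.082 -0.    -0.166]
```

```bash
python3 -m inch '[0.7,0,0.7,0,0,0,0, 0.7,0,0.7,0,0,0,0, 0,0,0,0,0,0,0, 0,0,0,0,0,0,0, 0,0,0,0,0,0,0, 0,0,0,0,0,0,0, 0,0,0,0,0,0,0, 0,0,0,0,0,0,0]' | grep -E 'pos|force';  python3 -m inch '[0.7,0,0.7,0,0,0,0, 0.7,0,0.7,0,0,0,0, 0,0,0,0,0,0,0, 0,0,0,0,0,0,0, 0,0,0,0,0,0,0, 0,0,0,0,0,0,0, 0,0,0,0,0,0,0, 0,0,0,0,0,0,0]' | grep -E 'pos|force'
```

```text
tool_pos: [0.5743, -0.2301, 0.1875]
wrist_force: [-0.1, 0.5, 0.1]
grip_force: 0.0
tool_pos: [0.5763, -0.2298, 0.1875]
wrist_force: [0.2, -0.2, 1.1]
grip_force: 0.0
```

```bash
python3 -m inch '[0.7,0,0.7,0,0,0,0, 0,0,0,0,0,0,0, 0.7,0,0.7,0,0,0,0, 0,0,0,0,0,0,0, 0,0,0,0,0,0,0, 0,0,0,0,0,0,0, 0,0,0,0,0,0,0, 0,0,0,0,0,0,0]' | grep -E 'pos|force';  python3 -m inch '[0.7,0,0.7,0,0,0,0, 0.7,0,0.7,0,0,0,0, 0,0,0,0,0,0,0, 0,0,0,0,0,0,0, 0,0,0,0,0,0,0, 0,0,0,0,0,0,0, 0,0,0,0,0,0,0, 0,0,0,0,0,0,0]' | grep -E 'pos|force';python3 - <<'E'
from plan import *
print(cab(cur()))
a,_=snap('scene','s3.png');b,_=snap('wrist','w3.png')
a=cv2.resize(a[150:250,220:320],(400,400),interpolation=cv2.INTER_CUBIC);b=cv2.resize(b[190:290,200:300],(400,400),interpolation=cv2.INTER_CUBIC)
cv2.imwrite('pics/v3.png',np.hstack([a,b])[:,:,::-1])
E
```

```text
tool_pos: [0.5782, -0.2295, 0.1875]
wrist_force: [-0.2, 0.5, 0.1]
grip_force: 0.0
tool_pos: [0.5802, -0.2293, 0.1875]
wrist_force: [-0.9, -0.1, -0.9]
grip_force: 0.0
[-104.     8.3  187.5]
```

View pics/v3.png

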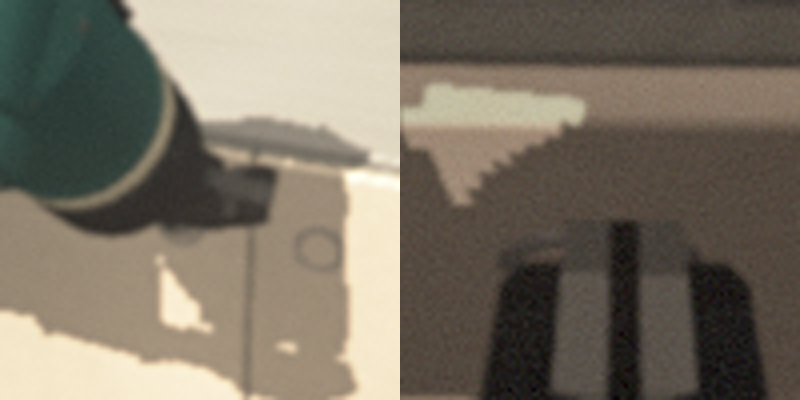

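Run:
```python
from plan import *
A=cur();Pw=viewer.camera_params('wrist')
print('cam',(-np.array(Ps['world_to_cam'])[:3,:3].T@np.array(Ps['world_to_cam'])[:3,3]).round(3))
for dx in(0,11,-11):
    X=A[:3,3]+A[:3,0]*dx/1000
    print(dx,'scene',proj(Ps,[X]).round(1),'wrist',proj(Pw,[X]).round(1))
# where the mark is predicted, for face at various x
for fx in(-116,-112,-108,-104):
    X=W(p,[(fx,9,195)]);print(fx,'scene',proj(Ps,X).round(1),'wrist',proj(Pw,X).round(1))
```

```text
cam [-0.001 -0.503  0.626]
0 scene [[267.8 205.7]] wrist [[256.6 239.3]]
11 scene [[268.9 200.6]] wrist [[256.7 220.4]]
-11 scene [[266.7 210.8]] wrist [[256.6 257.4]]
-116 scene [[265.7 205.7]] wrist [[255.2 257.2]]
-112 scene [[266.3 204.7]] wrist [[255.2 249.5]]
-108 scene [[266.9 203.7]] wrist [[255.2 242. ]]
-104 scene [[267.5 202.6]] wrist [[255.3 234.6]]
```

Run:
```python
from plan import *
A=cur();Pw=viewer.camera_params('wrist');print(Pw['K'][0,0],Pw['k1'])
a=cv2.imread('pics/s3.png');b=cv2.imread('pics/w3.png')
a=cv2.resize(a[140:260,210:310],None,fx=5,fy=5,interpolation=cv2.INTER_CUBIC)
a=cv2.convertScaleAbs(a,alpha=1.6,beta=20)
b=cv2.resize(b[170:384,170:340],None,fx=2.3,fy=2.3,interpolation=cv2.INTER_CUBIC);b=cv2.convertScaleAbs(b,alpha=1.6,beta=20)
def dr(im,P,o,k):
    for X,c in(((0,0,0),(0,0,255)),((11,14.5,0),(0,255,0)),((11,-14.5,0),(0,255,0)),((-11,14.5,0),(255,0,0)),((-11,-14.5,0),(255,0,0)),((0,0,-73),(0,255,255))):
        q=(proj(P,[A[:3,3]+A[:3,:3]@np.array(X)/1000])[0]-o)*k
        cv2.circle(im,tuple(q.astype(int).tolist()),4,c,-1)
dr(a,Ps,[210,140],5);dr(b,Pw,[170,170],2.3)
h=500;o=np.zeros((600,900,3),np.uint8);o[:a.shape[0],:a.shape[1]][:600]=a;hh=min(600,b.shape[0]);o[:hh,a.shape[1]:a.shape[1]+b.shape[1]]=b[:hh]
cv2.imwrite('pics/v4.png',o[:,:800] if a.shape[1]+b.shape[1]<=800 else cv2.resize(o,(800,533)))
```

```text
341.39205275054127 -0.05683473420801227
```

View pics/v4.png

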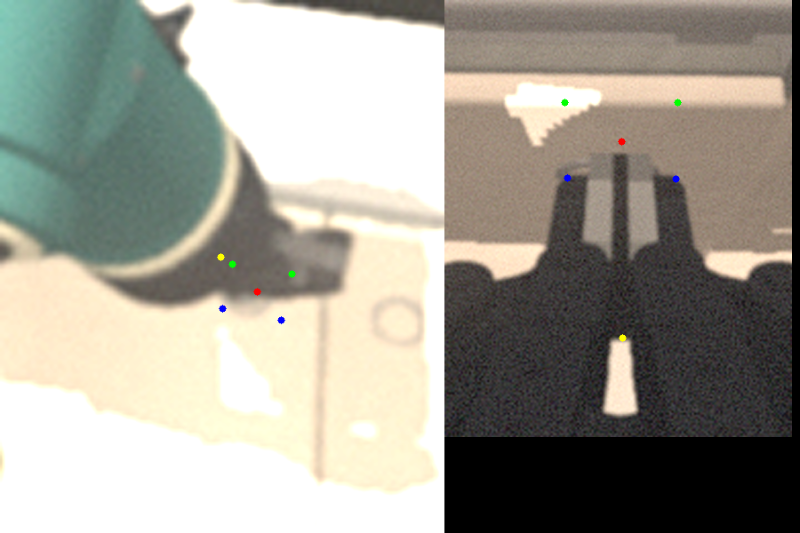

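Run:
```python
from plan import *
A=cur()
a,_=snap('top','t4.png')
x,y=190,90
a=cv2.resize(a[y:y+150,x:x+200],None,fx=4,fy=4,interpolation=cv2.INTER_CUBIC)[:,:,::-1];a=cv2.convertScaleAbs(a,alpha=1.4,beta=10)
for X,c in(((0,0,0),(0,0,255)),((11,14.5,0),(0,255,0)),((11,-14.5,0),(0,255,0)),((0,0,-73),(0,255,255)),((0,0,-150),(0,255,255)),((0,0,-200),(0,255,255))):
    X=A[:3,3]+A[:3,:3]@np.array(X)/1000
    q=(proj(Pt,[X])[0]-[x,y])*4;cv2.circle(a,tuple(q.astype(int).tolist()),4,c,-1);print(X.round(3),'scene v4 px',((proj(Ps,[X])[0]-[210,140])*4.44).round())
for z in(12,240):
  for yy in(144,-27,-144):
    q=(proj(Pt,W(p,[(-116,yy,z)]))[0]-[x,y])*4;cv2.circle(a,tuple(q.astype(int).tolist()),3,(255,0,255),-1)
cv2.imwrite('pics/v5.png',a)
```

```text
[ 0.58  -0.229  0.188] scene v4 px [257. 292.]
[ 0.59  -0.243  0.195] scene v4 px [291. 274.]
[ 0.586 -0.214  0.195] scene v4 px [232. 264.]
[ 0.529 -0.236  0.239] scene v4 px [221. 257.]
[ 0.475 -0.244  0.294] scene v4 px [175. 212.]
[ 0.44  -0.249  0.329] scene v4 px [139. 177.]
```

View pics/v5.png

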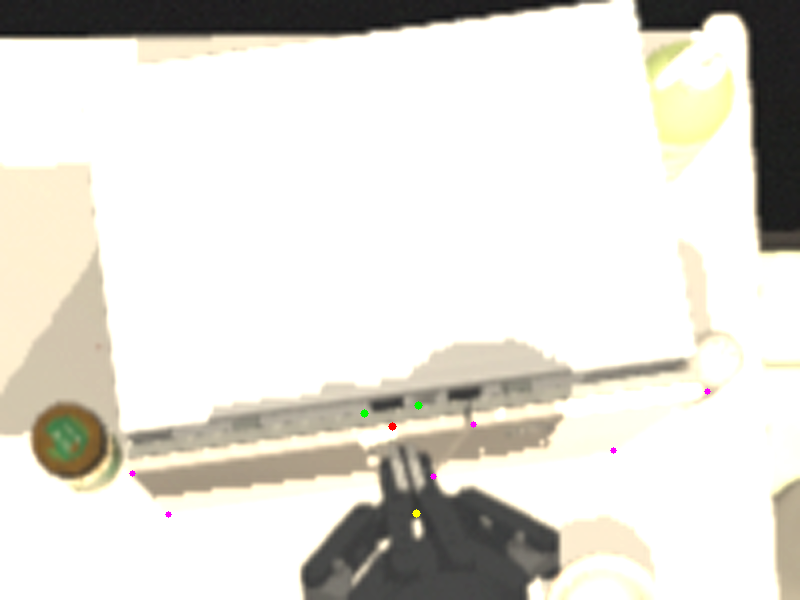

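Run:
```python
from plan import *
A=cur();Pw=viewer.camera_params('wrist')
O=[(Pt,(290.7,202)),(Ps,(280.3,195)),(Pw,(256.8,246))]
for idx in((0,1),(0,2),(1,2),(0,1,2)):
    o=[O[i] for i in idx]
    f=least_squares(lambda X:np.concatenate([proj(P,[X])[0]-uv for P,uv in o]),A[:3,3])
    print(idx,f.x.round(4),cab(M(np.eye(3),f.x)),'tool',(A[:3,:3].T@(f.x-A[:3,3])*1000).round(1),f.fun.round(1))
```

```text
(0, 1) [ 0.572  -0.2449  0.2202] [-114.2   -6.1  220.2] tool [ 15.9  14.3 -30.4] [ 6.3 -3.8 -7.1  1.2]
(0, 2) [ 0.5634 -0.2316  0.229 ] [-121.     8.3  229. ] tool [ 17.3  -0.1 -41.3] [ 0.1 -0.1 -0.   0. ]
(1, 2) [ 0.5681 -0.2322  0.2165] [-116.4    7.   216.5] tool [ 11.7   1.2 -29.3] [-13.7   2.2   2.8  -1.2]
(0, 1, 2) [ 0.5675 -0.2323  0.2177] [-117.     7.   217.7] tool [ 12.2   1.2 -30.5] [  0.1  -1.4 -13.8   1.8   2.8  -0.9]
```

Contrary to the TCP dots, the top view has the tips at crop (403,448), just short of the door, and left of the seam at (466,417). So the tips sit higher and farther back than the nominal TCP. I'll lower by 18 mm, shift 4 mm away from the seam, and keep going while watching the force.

```bash
python3 -m inch '[-2.1,-0.7,2.1,0,0,0,0, -2.1,-0.7,2.1,0,0,0,0, -2.1,-0.7,2.1,0,0,0,0, -2.1,-0.7,2.1,0,0,0,0, -2.1,-0.7,2.1,0,0,0,0, -2.1,-0.7,2.1,0,0,0,0, 0,0,0,0,0,0,0, 0,0,0,0,0,0,0]' | grep -E 'pos|force';  python3 -m inch '[0.7,0,0.7,0,0,0,0, 0.7,0,0.7,0,0,0,0, 0,0,0,0,0,0,0, 0,0,0,0,0,0,0, 0,0,0,0,0,0,0, 0,0,0,0,0,0,0, 0,0,0,0,0,0,0, 0,0,0,0,0,0,0]' | grep -E 'pos|force';  python3 -m inch '[0.7,0,0.7,0,0,0,0, 0.7,0,0.7,0,0,0,0, 0,0,0,0,0,0,0, 0,0,0,0,0,0,0, 0,0,0,0,0,0,0, 0,0,0,0,0,0,0, 0,0,0,0,0,0,0, 0,0,0,0,0,0,0]' | grep -E 'pos|force'
```

```text
tool_pos: [0.5796, -0.225, 0.1696]
wrist_force: [0.3, -0.0, -0.4]
grip_force: 0.0
tool_pos: [0.5816, -0.225, 0.1698]
wrist_force: [-2.0, -1.2, 0.5]
grip_force: 1.4
tool_pos: [0.5836, -0.2245, 0.1697]
wrist_force: [-1.5, -1.5, 1.0]
grip_force: 1.1
```

```bash
python3 -m inch '[0.7,0,0.7,0,0,0,0, 0,0,0,0,0,0,0, 0,0,0,0,0,0,0, 0,0,0,0,0,0,0, 0,0,0,0,0,0,0, 0,0,0,0,0,0,0, 0,0,0,0,0,0,0, 0,0,0,0,0,0,0]' | grep -E 'pos|force';  python3 -m inch '[0.7,0,0.7,0,0,0,0, 0,0,0,0,0,0,0, 0,0,0,0,0,0,0, 0,0,0,0,0,0,0, 0,0,0,0,0,0,0, 0,0,0,0,0,0,0, 0,0,0,0,0,0,0, 0,0,0,0,0,0,0]' | grep -E 'pos|force'
```

```text
tool_pos: [0.5846, -0.2244, 0.1697]
wrist_force: [-2.6, -2.3, -0.0]
grip_force: 1.4
tool_pos: [0.5854, -0.2244, 0.1697]
wrist_force: [-5.2, -2.0, 1.4]
grip_force: 2.8
```

```bash
python3 -m inch '[0.4,0,0.4,0,0,0,0, 0,0,0,0,0,0,0, 0,0,0,0,0,0,0, 0,0,0,0,0,0,0, 0,0,0,0,0,0,0, 0,0,0,0,0,0,0, 0,0,0,0,0,0,0, 0,0,0,0,0,0,0]' | grep -E 'pos|force';  python3 -m inch '[0.4,0,0.4,0,0,0,0, 0,0,0,0,0,0,0, 0,0,0,0,0,0,0, 0,0,0,0,0,0,0, 0,0,0,0,0,0,0, 0,0,0,0,0,0,0, 0,0,0,0,0,0,0, 0,0,0,0,0,0,0]' | grep -E 'pos|force'
```

```text
tool_pos: [0.5855, -0.2244, 0.1696]
wrist_force: [-9.8, -3.0, 5.3]
grip_force: 5.6
tool_pos: [0.5856, -0.2244, 0.1695]
wrist_force: [-17.4, -3.4, 7.2]
grip_force: 8.4
```

The force climbs sharply at x≈0.5855, so the door is at its pressed-in stop. I'll retract quickly, back and up, so the door can pop.

```bash
python3 -m inch '[-10,0,-10,0,0,0,0, -14,0,-18,0,0,0,0, 0,0,-28,0,0,0,0, 0,0,-28,0,0,0,0, 0,0,-28,0,0,0,0, 0,0,-28,0,0,0,0, 0,0,0,0,0,0,0, 0,0,0,0,0,0,0]'
python3 - <<'E'
from plan import *
a,_=snap('top','t6.png');b,_=snap('scene','s6.png')
a=cv2.resize(a[120:260,190:390],(400,280),interpolation=cv2.INTER_CUBIC);b=cv2.resize(b[110:310,190:390],(400,400),interpolation=cv2.INTER_CUBIC)
o=np.zeros((400,800,3),np.uint8);o[:280,:400]=a;o[:,400:]=b
cv2.imwrite('pics/v6.png',o[:,:,::-1]);print(cab(cur()))
E
```

```text
time: 19.65
tool_pos: [0.4717, -0.2403, 0.2521]
tcp_rot: [-2.846, -0.2, -1.182]
wrist_force: [0.0, 0.1, -0.7]
width: 0.003
grip_force: 0.0
[-212.8   12.9  250.5]
```

View pics/v6.png

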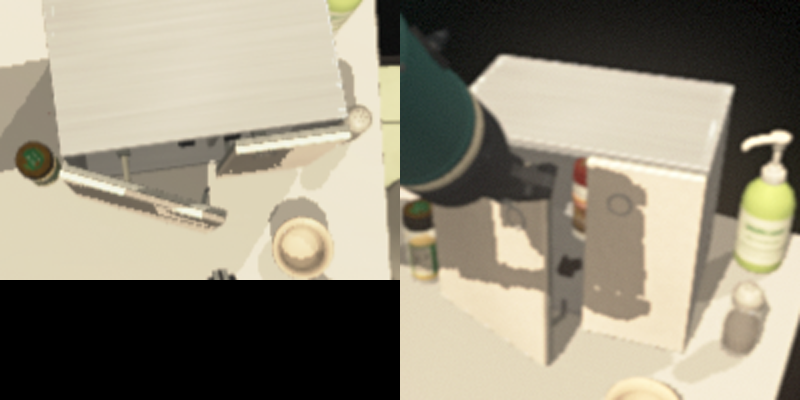

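The door popped ajar: its free edge is at top-crop (223,213), the narrow door is shut, and the bowl, jar and shaker haven't moved. Next I'll compute the door angle and plan the insertion behind it.

Run:
```python
from plan import *
e=atz(Pt,301.5,226.5,.24);c=cab(M(np.eye(3),e));print('edge cab',c,'angle',np.arctan2(-102-c[0],144-c[1]),'r',np.hypot(-102-c[0],144-c[1]))
A=cur();B=steps(A,(-140,-5,310),0,0,8)
```

```text
edge cab [-173.3   -3.9  240. ] angle 0.4492111290214225 r 164.189220108995
row [11.7  2.2 -2.9] [-0.03 -5.63  0.03]
2 [-191.3    6.2  279.4] [ 0.494 -0.243  0.279]
4 [-172.6    1.7  294.6] [ 0.513 -0.245  0.295]
6 [-151.4   -2.8  306. ] [ 0.535 -0.247  0.306]
7 [-140.   -5.  310.] [ 0.546 -0.247  0.31 ]
```

```bash
python3 -m inch '[11.7,2.2,-2.9,0,-5.63,0,0, 11.7,2.2,-2.9,0,-5.63,0,0, 11.7,2.2,-2.9,0,-5.63,0,0, 11.7,2.2,-2.9,0,-5.63,0,0, 11.7,2.2,-2.9,0,-5.63,0,0, 11.7,2.2,-2.9,0,-5.63,0,0, 11.7,2.2,-2.9,0,-5.63,0,0, 11.7,2.2,-2.9,0,-5.63,0,0]' | grep -E 'pos|wrist'; python3 -m inch '[0,0,9,0,0,0,0, 0,0,9,0,0,0,0, 0,0,9,0,0,0,0, 0,0,9,0,0,0,0, 0,0,9,0,0,0,0, 0,0,5,0,0,0,0, 0,0,0,0,0,0,0, 0,0,0,0,0,0,0]'| grep -E 'pos|wrist'
python3 - <<'E'
from plan import *
A=cur();print(cab(A),(CZ.T@A[:3,:3]).round(3))
im,P=snap('wrist','w7.png')
q=lambda X:proj(P,X).round(0).tolist()
o=im[:,:,::-1].copy()
def dot(X,c):
    for u in proj(P,X): cv2.circle(o,tuple(np.clip(u,-999,999).astype(int).tolist()),3,c,-1)
a=.45
dot(W(p,[(-102-170*np.sin(a),144-170*np.cos(a),240)]),(0,0,255))   # inner free edge of wide door
dot(W(p,[(-102-100*np.sin(a),144-100*np.cos(a),240)]),(0,0,255))
dot(W(p,[(-116,-28,240),(-116,-100,240)]),(255,0,255))  # narrow door
for h,c in((0,(0,255,255)),(-29,(0,255,0))):
    for x in(-11,11): dot([A[:3,3]+A[:3,:3]@np.array([x,0,h])/1000],c)
cv2.imwrite('pics/v7.png',cv2.resize(o,(768,576),interpolation=cv2.INTER_CUBIC))
E
```

```text
tool_pos: [0.5475, -0.2463, 0.3102]
wrist_force: [0.0, 0.0, -0.1]
tool_pos: [0.5462, -0.2478, 0.2616]
wrist_force: [0.1, 0.5, 0.1]
[-140.2   -5.5  261.6] [[ 1.     0.004  0.001]
 [ 0.004 -1.    -0.   ]
 [ 0.001  0.    -1.   ]]
```

View pics/v7.png

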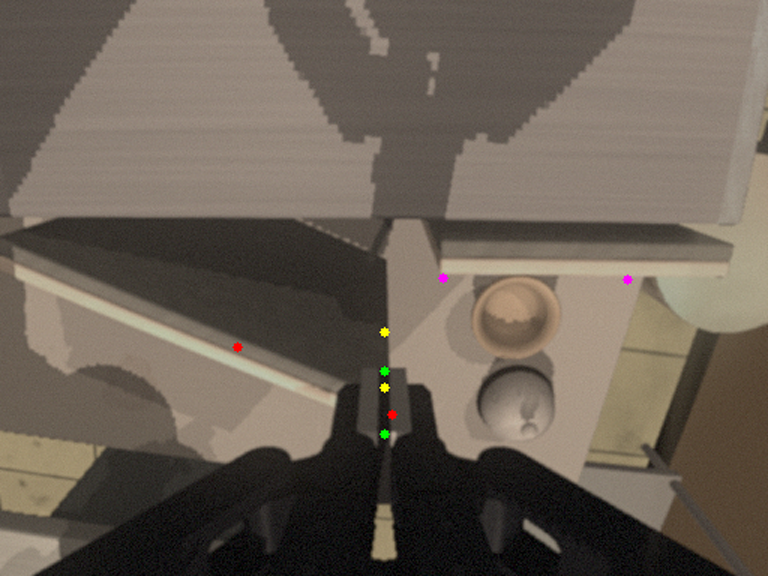

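The wrist view confirms the tip model: the green dot, 29 mm behind the TCP, sits on the tips at (384,371). The door's free edge is at u≈387 and the narrow door's front at (441,274), both within about 3 mm of the fit. The gap is clear, so I'll descend and compute the push path.

```bash
python3 -m inch '[0,0,11,0,0,0,0, 0,0,11,0,0,0,0, 0,0,11,0,0,0,0, 0,0,11,0,0,0,0, 0,0,11,0,0,0,0, 0,0,11,0,0,0,0, 0,0,11,0,0,0,0, 0,0,11,0,0,0,0]'| grep -E 'pos|wrist'
python3 - <<'E'
from plan import *
A=cur();print(cab(A))
prev=cab(A)[:2]
for i,a in enumerate(np.linspace(.5,1.68,24)):
    r=148-24*i/23;d=18
    c=np.array([-102-r*np.sin(a)+d*np.cos(a),144-r*np.cos(a)-d*np.sin(a)])
    print(round(a,2),c.round(0),'tool xy',((c-prev)*[1,-1]).round(1));prev=c
E
```

```text
tool_pos: [0.5463, -0.2476, 0.1722]
wrist_force: [-0.0, -0.2, 0.1]
[-140.1   -5.3  172.2]
0.5 [-157.    5.] tool xy [-17.1 -10.8]
0.55 [-164.    9.] tool xy [-6.5 -3.9]
0.6 [-170.   14.] tool xy [-6.2 -4.2]
0.65 [-176.   18.] tool xy [-6.  -4.5]
0.71 [-182.   23.] tool xy [-5.7 -4.7]
0.76 [-187.   28.] tool xy [-5.4 -5. ]
0.81 [-192.   33.] tool xy [-5.1 -5.2]
0.86 [-197.   38.] tool xy [-4.8 -5.4]
0.91 [-201.   44.] tool xy [-4.5 -5.6]
0.96 [-205.   50.] tool xy [-4.1 -5.8]
1.01 [-209.   56.] tool xy [-3.8 -6. ]
1.06 [-213.   62.] tool xy [-3.5 -6.1]
1.12 [-216.   68.] tool xy [-3.1 -6.2]
1.17 [-219.   75.] tool xy [-2.8 -6.3]
1.22 [-221.   81.] tool xy [-2.4 -6.4]
1.27 [-223.   88.] tool xy [-2.1 -6.5]
1.32 [-225.   94.] tool xy [-1.7 -6.5]
1.37 [-226.  101.] tool xy [-1.4 -6.6]
1.42 [-227.  107.] tool xy [-1.  -6.6]
1.47 [-228.  114.] tool xy [-0.7 -6.6]
1.53 [-228.  120.] tool xy [-0.3 -6.5]
1.58 [-228.  127.] tool xy [-0.  -6.5]
1.63 [-228.  133.] tool xy [ 0.3 -6.4]
1.68 [-227.  140.] tool xy [ 0.7 -6.4]
```

```bash
python3 -m inch '[-4,-6,0,0,0,0,0, -6,-3,0,0,0,0,0, -7,-2,0,0,0,0,0, -6.5,-4,0,0,0,0,0, -6.2,-4.2,0,0,0,0,0, -6,-4.5,0,0,0,0,0, -5.7,-4.7,0,0,0,0,0, -5.4,-5,0,0,0,0,0]'| grep -E 'pos|force'; python3 -m inch '[-5.1,-5.2,0,0,0,0,0, -4.8,-5.4,0,0,0,0,0, -4.5,-5.6,0,0,0,0,0, -4.1,-5.8,0,0,0,0,0, -3.8,-6,0,0,0,0,0, -3.5,-6.1,0,0,0,0,0, -3.1,-6.2,0,0,0,0,0, -2.8,-6.3,0,0,0,0,0]'| grep -E 'pos|force';  python3 - <<'E'
from plan import *
print(cab(cur()));snap('top','t8.png');snap('scene','s8.png')
E
```

```text
tool_pos: [0.4949, -0.2209, 0.1735]
wrist_force: [0.4, -1.3, 1.4]
grip_force: 0.7
tool_pos: [0.4572, -0.1788, 0.1732]
wrist_force: [0.8, 0.3, 2.2]
grip_force: 0.8
[-219.    74.9  173.2]
```

The small contact force fits a door that is swinging with the fingers, so I'll carry on.

```bash
python3 -m inch '[-2.4,-6.4,0,0,0,0,0, -2.1,-6.5,0,0,0,0,0, -1.7,-6.5,0,0,0,0,0, -1.4,-6.6,0,0,0,0,0, -1,-6.6,0,0,0,0,0, -0.7,-6.6,0,0,0,0,0, -0.3,-6.5,0,0,0,0,0, 0,-6.5,0,0,0,0,0]'| grep -E 'pos|force'; python3 -m inch '[0.3,-6.4,0,0,0,0,0, 0.7,-6.4,0,0,0,0,0, 0.7,-5,0,0,0,0,0, 0,0,0,0,0,0,0, 0,0,0,0,0,0,0, 0,0,0,0,0,0,0, 0,0,0,0,0,0,0, 0,0,0,0,0,0,0]'| grep -E 'pos|force';  python3 - <<'E'
from plan import *
print(cab(cur()))
E
```

```text
tool_pos: [0.4404, -0.1285, 0.1732]
wrist_force: [0.0, -0.5, 0.5]
grip_force: 0.4
tool_pos: [0.4397, -0.1113, 0.1731]
wrist_force: [0.5, -0.7, 0.4]
grip_force: 0.0
[-227.2  144.1  173.1]
```

```bash
python3 -m inch '[0,10,0,0,0,0,0, 0,15,0,0,0,0,0, 0,15,0,0,0,0,0, 0,15,0,0,0,0,0, 0,10,-10,0,0,0,0, 0,0,-25,0,0,0,0, 0,0,-30,0,0,0,0, 0,0,-30,0,0,0,0]'| grep -E 'pos|force'; python3 -m inch '[0,30,-20,0,0,0,0, 0,30,-10,0,0,0,0, 0,30,0,0,0,0,0, 0,30,0,0,0,0,0, 0,30,0,0,0,0,0, 0,30,0,0,0,0,0, 0,0,0,0,0,0,0, 0,0,0,0,0,0,0]'| grep -E 'time|pos|force'
python3 - <<'E'
from plan import *
print(cab(cur()))
t=viewer.read_camera('top')[:,:,::-1].copy();s=viewer.read_camera('scene')[:,:,::-1].copy()
cv2.imwrite('pics/t9.png',t);cv2.imwrite('pics/s9.png',s)
t0=cv2.imread('pics/t6.png').astype(int)
# score: brightness of door top strip (white outer half) for each angle, diff to the picture before the push
g=cv2.cvtColor(t,cv2.COLOR_BGR2GRAY).astype(float)
d=np.abs(t.astype(int)-t0).sum(2)
for a in np.arange(1.2,1.91,.05):
    r=np.linspace(20,168,60);v=[]
    for off in(-10,-4,3,7,11,18,24): # outward from inner face
        X=np.c_[-102-r*np.sin(a)-off*np.cos(a),144-r*np.cos(a)+off*np.sin(a),np.full(60,240)]
        u=proj(Pt,W(p,X)).astype(np.float32)
        v.append(cv2.remap(g.astype(np.float32),u[:,0].copy(),u[:,1].copy(),1).mean())
    print(round(a,2),np.round(v))
for n,c in(('bowl',(534,378)),('jar',(324,312)),('shaker',(577,281))):
    x,y=int(c[0]*S),int(c[1]*S);t00=cv2.imread('pics/top0.png')
    T=t00[y-13:y+13,x-13:x+13];R_=t[y-22:y+22,x-22:x+22]
    m=cv2.matchTemplate(R_,T,cv2.TM_CCOEFF_NORMED);_,mx,_,l=cv2.minMaxLoc(m);print(n,mx,np.array(l)-9)
E
```

```text
tool_pos: [0.4487, -0.1764, 0.2696]
wrist_force: [-0.1, 0.5, -0.3]
grip_force: 0.0
time: 27.1
tool_pos: [0.4737, -0.3547, 0.2982]
wrist_force: [0.1, -0.4, -0.4]
grip_force: 0.0
[-226.5 -101.6  298.2]
1.2 [212. 210. 196. 190. 182. 172. 168.]
1.25 [213. 208. 192. 183. 176. 167. 165.]
1.3 [213. 204. 185. 179. 171. 164. 156.]
1.35 [213. 196. 182. 173. 165. 154. 149.]
1.4 [209. 193. 176. 164. 155. 145. 143.]
1.45 [208. 189. 164. 154. 144. 135. 134.]
1.5 [203. 180. 153. 139. 130. 122. 130.]
1.55 [196. 165. 133. 118. 113. 115. 141.]
1.6 [186. 147. 107.  99. 101. 127. 170.]
1.65 [163. 106.  91.  93. 103. 162. 206.]
1.7 [104.  87.  86.  99. 140. 206. 219.]
1.75 [ 84.  83. 101. 154. 187. 210. 212.]
1.8 [ 80.  90. 157. 191. 207. 212. 212.]
1.85 [ 98. 145. 184. 195. 207. 213. 212.]
1.9 [142. 166. 188. 203. 210. 212. 211.]
bowl 0.6598318815231323 [-1 -1]
jar 0.7970772981643677 [0 0]
shaker 0.9662429094314575 [0 0]
```

```bash
python3 -m inch '[-22,20,0,0,0,0,0, -22,20,0,0,0,0,0, -22,20,0,0,0,0,0, -22,20,0,0,0,0,0, -22,20,0,0,0,0,0, -22,20,0,0,0,0,0, -22,20,0,0,0,0,0, 0,0,0,0,0,0,0]'| grep -E 'time|pos|force'
python3 - <<'E'
from plan import *
t=viewer.read_camera('top')[:,:,::-1].copy();s=viewer.read_camera('scene')[:,:,::-1].copy()
cv2.imwrite('pics/t10.png',t);cv2.imwrite('pics/s10.png',s)
hsv=cv2.cvtColor(t,cv2.COLOR_BGR2GRAY)
for x in(-140,-180,-220,-250):
    ys=np.arange(60,230,4);u=proj(Pt,W(p,np.c_[np.full(len(ys),x),ys,np.full(len(ys),240)])).astype(np.float32)
    print(x,[int(v) for v in cv2.remap(hsv,u[:,0].copy(),u[:,1].copy(),1)[:,0]])
    t6=cv2.cvtColor(cv2.imread('pics/t6.png'),cv2.COLOR_BGR2GRAY)
    print('  before',[int(v) for v in cv2.remap(t6,u[:,0].copy(),u[:,1].copy(),1)[:,0]])
for im,n0,L in((t,'top0',(('bowl',(534,378)),('jar',(324,312)),('shaker',(577,281)))),(s,'scene0',(('bowl',(487,490)),('jar',(313,360)),('shaker',(565,420)),('narrow',(490,350))))):
  t00=cv2.imread(f'pics/{n0}.png')
  for n,c in L:
    x,y=int(c[0]*S),int(c[1]*S)
    m=cv2.matchTemplate(im[y-22:y+22,x-22:x+22],t00[y-13:y+13,x-13:x+13],cv2.TM_CCOEFF_NORMED);_,mx,_,l=cv2.minMaxLoc(m);print(n0,n,round(mx,2),np.array(l)-9)
E
```

```text
time: 28.0
tool_pos: [0.3392, -0.5153, 0.2984]
wrist_force: [0.6, 0.7, -0.3]
grip_force: 0.0
-140 [214, 213, 213, 214, 213, 205, 221, 223, 213, 213, 213, 213, 213, 213, 213, 213, 213, 213, 178, 73, 66, 68, 72, 81, 121, 125, 189, 201, 214, 214, 214, 214, 214, 214, 214, 212, 150, 136, 136, 136, 136, 137, 136]
  before [126, 126, 122, 124, 156, 181, 195, 188, 211, 171, 114, 106, 102, 104, 116, 150, 179, 205, 211, 213, 214, 214, 214, 214, 214, 214, 214, 214, 214, 214, 214, 214, 214, 214, 214, 214, 214, 214, 214, 214, 214, 215, 214]
-180 [213, 213, 214, 214, 214, 214, 214, 214, 214, 214, 214, 213, 214, 214, 214, 214, 214, 214, 214, 214, 185, 74, 69, 78, 78, 81, 119, 119, 194, 202, 214, 214, 214, 214, 214, 214, 214, 214, 212, 149, 136, 136, 136]
  before [213, 214, 214, 214, 214, 214, 214, 213, 214, 214, 213, 214, 213, 213, 214, 214, 214, 214, 214, 214, 214, 214, 214, 214, 214, 214, 214, 214, 214, 214, 214, 214, 214, 214, 214, 213, 214, 214, 214, 214, 214, 214, 214]
-220 [214, 214, 214, 215, 214, 214, 214, 214, 214, 214, 214, 215, 215, 215, 214, 202, 179, 210, 213, 214, 214, 213, 123, 75, 
[... 217 characters left out ...]
15, 215, 214, 214, 214, 214, 213, 214, 213, 214, 214, 214, 214, 215, 214, 213, 213, 213, 214, 201]
-250 [214, 214, 214, 214, 216, 214, 214, 214, 214, 214, 214, 215, 223, 221, 219, 225, 206, 140, 186, 194, 206, 215, 215, 208, 95, 77, 77, 76, 80, 159, 194, 242, 228, 214, 213, 213, 214, 213, 173, 134, 134, 134, 134]
  before [214, 214, 214, 214, 216, 214, 214, 214, 214, 214, 214, 214, 214, 214, 214, 214, 214, 214, 214, 214, 214, 214, 214, 214, 214, 214, 214, 214, 214, 214, 214, 213, 213, 213, 213, 213, 213, 213, 211, 163, 134, 134, 134]
top0 bowl 1.0 [0 0]
top0 jar 0.69 [0 0]
top0 shaker 0.76 [0 0]
scene0 bowl 1.0 [0 0]
scene0 jar 0.56 [ 1 -9]
scene0 shaker 0.97 [0 0]
scene0 narrow 0.25 [-9  8]
```

Run:
```python
from plan import *
for n in('top0','t6','t10'):
    g=cv2.cvtColor(cv2.imread(f'pics/{n}.png'),cv2.COLOR_BGR2GRAY)
    for y in(-40,-120):
        xs=np.arange(-150,-80,3);u=proj(Pt,W(p,np.c_[xs,np.full(len(xs),y),np.full(len(xs),240)])).astype(np.float32)
        print(n,y,[int(v) for v in cv2.remap(g,u[:,0].copy(),u[:,1].copy(),1)[:,0]])
a=cv2.imread('pics/top0.png');b=cv2.imread('pics/t10.png')
e=lambda i:cv2.Canny(i,40,100)
x,y=int(324*S),int(312*S);m=cv2.matchTemplate(b[y-14:y+14,x-14:x+14],a[y-8:y+8,x-8:x+8],cv2.TM_CCOEFF_NORMED);print('jar top',cv2.minMaxLoc(m))
```

```text
top0 -40 [211, 211, 211, 210, 201, 196, 196, 189, 127, 101, 103, 116, 173, 179, 134, 121, 110, 113, 103, 128, 143, 142, 143, 144]
top0 -120 [230, 230, 221, 212, 210, 210, 211, 209, 177, 114, 106, 133, 185, 181, 124, 121, 101, 88, 98, 135, 144, 142, 142, 143]
t6 -40 [212, 212, 212, 210, 185, 115, 105, 104, 103, 102, 108, 175, 237, 233, 196, 185, 136, 117, 150, 212, 214, 213, 214, 214]
t6 -120 [232, 231, 222, 213, 212, 212, 211, 211, 207, 200, 201, 223, 243, 237, 185, 173, 115, 94, 151, 209, 213, 213, 213, 213]
t10 -40 [212, 212, 212, 211, 202, 197, 198, 198, 196, 190, 195, 209, 223, 185, 134, 122, 111, 114, 104, 130, 144, 144, 145, 145]
t10 -120 [231, 231, 222, 212, 211, 211, 212, 212, 208, 201, 202, 223, 243, 237, 185, 173, 115, 93, 151, 209, 206, 167, 144, 144]
jar top (-0.25628378987312317, 0.6628481149673462, (7, 12), (6, 6))
```

```bash
python3 -c "
from h import *
print(job.finish_job())"
```

```text
the job is handed in; nothing more can be done
None
```

The wide door was pressed, popped ajar and pushed open to about 100° (≈1.75 rad), measured from the top camera. The narrow door stayed shut; image checks put the bowl, shaker and jar where they were (the jar only a partial match), and the job was handed in at about 28 s of the 54 s.

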